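# Hold a sprung clip open round the price card

### The arm

A 7-joint arm with a two-finger parallel gripper is mounted at the origin on the work surface. World frame = base frame: x ahead of the robot, y to its left, z up, the work surface at z = 0. Lengths are in m, angles in rad, forces in N, time in s.
With the tool pointing down it reaches from about 0.4 to 0.85 m from the base axis. Payload 6.9 kg.
Tool frame: the origin (TCP) lies at the very end of the fingers, on their centre line; the grasp point (between the pads) lies 19 mm behind it; z points along the fingers, y is the line along which they close (so a half turn about z gives the same grasp; the last joint's range is limited). The gripper opens to 85 mm and grips with 20 to 120 N. Pads are 22 mm wide; open, the fingers measure 114 mm over their backs; the gripper's body (76 mm by 85 mm) begins 54 mm behind the grasp point. The pads swing forward as they close: fully open they stand 13 mm farther back than shut.
Start: joints at [1.403, 0.507, -0.238, 1.5, 0.126, 1.149, -0.155], TCP at [0.169, -0.602, 0.231] pointing down, gripper open.
Joint ranges: [-3.08, 3.08], [-0.24, 2.05], [-1.43, 1.35], [0, 2.5], [-1.52, 4.66], [0.17, 1.96], [-2.89, 2.89]. Speed limits (rad/s): [2.39, 2.39, 3.14, 3.14, 3.14, 3.14, 3.14].

### API

Orientations are given as a unit quaternion [x, y, z, w].
In Python, from workcell import env gives the robot as it stands.
- The arm moves only by the tool step_arm, never from a script. Its argument "series" is a list of rows, each a list of 7 numbers: the opening, from 0 (shut) to 1 (fully open), then the shift along the tool's x, y, z each as a share of 120 mm, from -1 to 1, then the turn, a rotation vector about the tool's x, y, z each as a share of 90 degrees, from -1 to 1. In form: [[grip, dx, dy, dz, rx, ry, rz], ...]. A call has 1 to 10 rows; each row is the pose to reach, as a shift and turn from the pose commanded when the call began, along the tool's axes at that moment; what a row does not reach only later rows make up. A row lasts 1/12 s, in which the tool goes at most 41.7 mm and 7.16 degrees, less where a joint would pass 70% of its speed; a pose out of reach is approached as far as the arm can. A call with a number of a shift or a turn outside -1 to 1 is refused whole. A call with a gripper value outside its range is refused whole. The fingers move at their own pace and stop on an object; "newtons" is the grip in N (left out, the last holds). Time passes only in rows, so rows that repeat a pose let the fingers close. It gives the time, the measured TCP pose, the force, the opening and the grip force at its end, in the units of the state.
- env.get_state(): the state, without advancing time (a new reading comes with each control period).
- env.snapshot(name): name is "side" or "top"; returns a dict with "pixels" (384x512x3 uint8, blue, green, red), "K" (3x3 intrinsics, pixels), "R" (3x3) and "t" (3): a world point X has camera coordinates R X + t. Camera axes: x right, y down, z forward; pixel columns grow to the right and rows downward; lengths in m; the calibration is good to about 2 mm. A picture is of the moment at which its call begins. There is no depth.
- env.job_done(): hands the job in; it is judged then, once.
The state is a dict: "t": time; "q": joint angles; "dq": joint speeds; "joint_efforts": joint torques, N m; "tcp_pos": TCP position; "ee_rot": TCP orientation; "wrist_force": force on the tool from outside, world axes, zero at the start; "wrist_torque": the same for the moment, N m; "opening": finger opening in m; "gripper_force": force on a finger pad.
Only numpy, scipy, OpenCV 4.12 (cv2) and the standard library are available. Lean on these libraries where they do the work, as an engineer would, in place of code of your own. Each camera call takes 0.05 s, during which the arm holds its last target. There are 200 camera calls.

### The job

Squeeze open the wider of the two sprung wooden clips, lift it off its parking rail and bring it down over the tall price card, so that its jaws gape wide on both sides of the middle of the card's top edge, the clip upright and square to the card, the jaw tips well below the edge and no part of the clip touching the card. Finish while holding it there, squeezed wide open and still, ready for a leaflet to be slipped in beside the card: do not let it close and do not let go. Leave the other clip, the cards and everything else on the counter where they are.

Things in the scene. Friction and masses are not known exactly. Their poses are not given: they have to be found in the camera images.
- wide_clip: Wide wooden clip like a big clothes peg, 40 mm wide (y), 96 mm tall, about 50 g: two levers, V-shaped above a steel hinge barrel (along y, 10 mm thick) 45 mm above the jaw tips. Starts upright on the rail, jaws down, shut on its strip by its spring. Origin: midway between the jaw tips at rest, fixed to the -x lever. At rest z up, y along hinge and strip, x across the jaws.
- wide_clip_lever (a joint): Hinge of the wide clip, rad: 0 with jaws parallel, 4 mm apart (at the start, shut on the strip); grows as the bars are squeezed together; 0.5 fully open (stop), jaw tips then about 26 mm apart; about -0.08 shut on nothing. Wide open is over 0.35. Held by both bars, each lever swings half of it.
- wide_clip_bar_a (a point): Middle of the rounded bar (radius 4 mm, 40 mm long along y) that ends the wide clip's -x lever, 92 mm above the jaw tips, 23 mm from the clip's mid-plane at rest. The two bars are 54 mm over their outsides at rest, about 29 mm fully squeezed; squeezing takes about 4 N at first, 9 N at the end.
- wide_clip_bar_b (a point): The same on the +x lever. Squeezing bar a and bar b together along the clip's x opens the jaws.
- wide_clip_tip_a (a point): Tip of the wide clip's -x jaw: middle of its lower end, 4.5 mm from the clip's mid-plane at rest. The jaws are 5 mm thick and 40 mm deep to the hinge barrel.
- wide_clip_tip_b (a point): Tip of the wide clip's +x jaw, likewise.
- narrow_clip: Narrow wooden clip, 18 mm wide (y), otherwise shaped like the wide one, standing on the same rail. To be left alone. Origin: midway between its jaw tips; z up, y along the strip.
- clip_rail: Fixed parking rail for the clips: dark wooden base 70 x 200 x 12 mm (x, y, z) with an upright steel strip 4 mm thick, 190 mm long along y, rising from the base to 37 mm above the counter. The clips stand on the base astride the strip, about 50 mm either side of its middle. Origin: centre of its underside.
- tall_card: The tall price card: a dark slate plate 4 mm thick (x), 75 mm wide (y), standing upright in a white marble foot 60 x 100 x 30 mm (x, y, z); its top edge is 135 mm above the counter. Loose, 0.6 kg. Origin: centre of the foot's underside; z up, x square to the card's face.
- tall_card_edge (a point): Middle of the tall card's top edge, 135 mm above the counter; axes as the card's (x square to its face, y along the edge).
- short_card: The short, broad price card: the same marble foot, slate plate 4 mm thick, 115 mm wide, top edge 80 mm above the counter. To be left alone. Origin: centre of the foot's underside.
- baby_cheese: Small yellow cheese wheel, 90 mm across, 45 mm high. Bystander, to be left alone. Origin: on its underside, centre.
- cheese_piece: Cut block of cheese about 54 x 85 x 40 mm. Bystander, to be left alone. Origin: on its underside, centre.
- mustard_jar: Jar 64 mm across, 85 mm high. Bystander, to be left alone. Origin: on its underside, centre.
- honey_jar: Jar 56 mm across, 75 mm high. Bystander, to be left alone. Origin: on its underside, centre.
- tasting_bowl: White bowl 90 mm across, 40 mm high. Bystander, to be left alone. Origin: on its underside, centre.
- cheese_knife: Flat cheese knife (spatula) 200 mm long, lying down. Bystander, to be left alone. Origin: on its underside, lies along x.

How it is judged:
By the outcome, as a careful person would: the job done as asked, in the order asked, and still so for the second after the job is handed in, while the arm keeps its last pose, push and grip.
It also fails if it takes over 38 s, if anything falls off the work surface, if the arm or the gripper's body presses on something with over 40 N, if the wrist force passes 120 N, or if a joint passes its speed limit or range.

## Working session

There is one attempt and no reset: what is moved stays moved. The work goes in short steps, Python scripts to look and compute and a tool call to move; the robot and the scene stay as the last step left them, time stands still between calls to the robot, and variables do not carry over. Pictures are saved under pics/ and viewed, at most 10 in all, crops included, and the job is handed in when it is done.

Besides the shell and the picture viewer there is one more tool, called after "Request:" by a JSON object that holds its "op" and its "data". step_arm: Moves the arm, as the interface text tells. Its arguments: {"type":"object","properties":{"series":{"type":"array"},"newtons":{"type":"number"}},"required":["series"]}

```bash
mkdir -p pics; cat > h.py <<'E'
from workcell import env
import numpy as np, cv2
def snap(n,save=None):
    s=env.snapshot(n)
    if save: cv2.imwrite('pics/'+save,s['pixels'])
    return s
def ray(s,uv,z):
    K,R,t=map(np.array,(s['K'],s['R'],s['t']))
    d=R.T@np.linalg.inv(K)@np.array([uv[0],uv[1],1.]); c=-R.T@t
    return c+d*(z-c[2])/d[2]
def proj(s,X):
    p=np.array(s['K'])@(np.array(s['R'])@np.array(X)+np.array(s['t'])); return p[:2]/p[2]
E
python3 - <<'E'
from h import *
st=env.get_state();print({k:np.round(v,3) for k,v in st.items()})
for n in('top','side'):
    s=snap(n,n+'0.png');print(n,-np.array(s['R']).T@s['t'],np.round(s['R'],2).tolist(),s['K'][0][0])
E
```

```text
{'t': np.float64(0.0), 'q': array([ 1.402,  0.508, -0.238,  1.501,  0.126,  1.149, -0.155]), 'dq': array([-0.   , -0.   , -0.   ,  0.   , -0.001, -0.   ,  0.001]), 'joint_efforts': array([ 1.0000e-03, -6.2061e+01, -2.1860e+00, -2.4966e+01,  1.3000e-02,
        1.2000e-02, -0.0000e+00]), 'tcp_pos': array([ 0.169, -0.601,  0.23 ]), 'ee_rot': array([ 0.991,  0.136, -0.   , -0.001]), 'wrist_force': array([ 0.096, -0.19 ,  0.325]), 'wrist_torque': array([-0.033, -0.026, -0.006]), 'gripper_force': np.float64(0.0), 'opening': np.float64(0.085)}
top [ 0.30936124 -0.06094673  1.19495459] [[0.01, -1.0, -0.01], [-0.99, -0.01, -0.17], [0.17, 0.01, -0.99]] 396.4296803503604
side [ 0.40149472 -0.86357086  0.67764926] [[0.99, -0.16, 0.01], [-0.08, -0.56, -0.82], [0.13, 0.81, -0.57]] 387.6657338514371
```

View pics/top0.png

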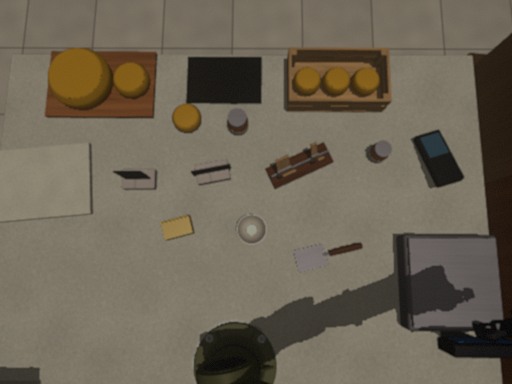

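View pics/side0.png

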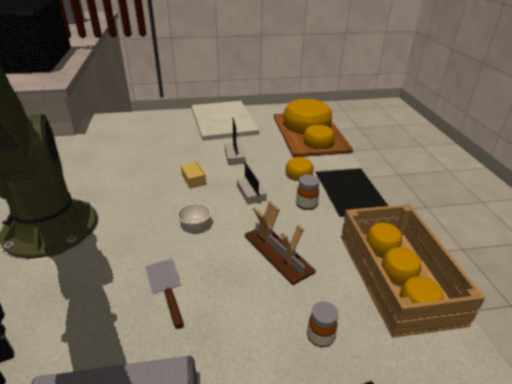

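Top view: rail at about (299,165) with two clips, cards at (136,178) and (211,172). In the side view the rail is at (278,250) and the cards at (235,140) (narrow, tall) and (251,183) (short, broad). I'll enlarge crops.

```bash
python3 - <<'E'
from h import *
a=cv2.imread('pics/top0.png');b=cv2.imread('pics/side0.png')
g=lambda i,f:cv2.resize(np.clip(i.astype(float)*1.7,0,255).astype('uint8'),None,fx=f,fy=f,interpolation=cv2.INTER_CUBIC)
A=np.vstack([g(a[135:195,255:345],8)]);B=np.hstack([g(b[195:285,235:320],6)]);C=np.hstack([g(a[155:200,105:165],6),g(b[112:157,205:265],6)])
cv2.imwrite('pics/c1.png',A);cv2.imwrite('pics/c2.png',B);cv2.imwrite('pics/c3.png',C)
E
```

```text
(no output)
```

View pics/c1.png

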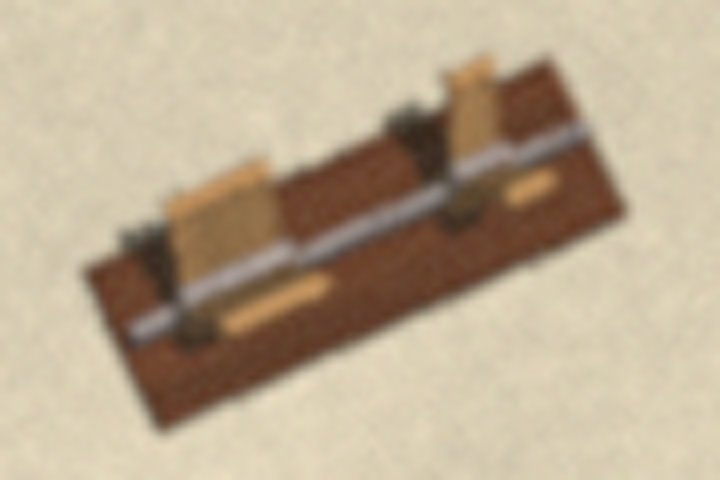

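View pics/c2.png

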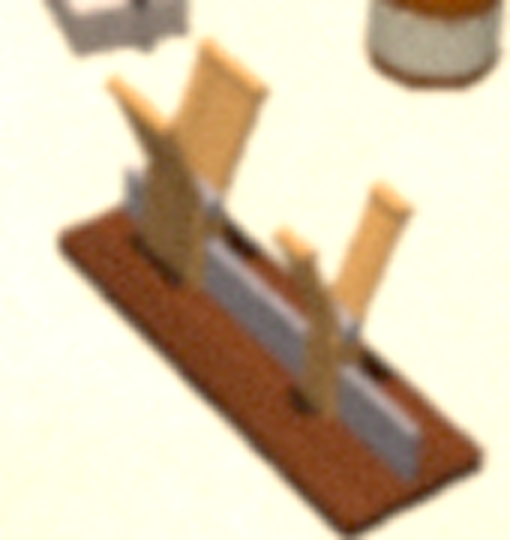

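View pics/c3.png

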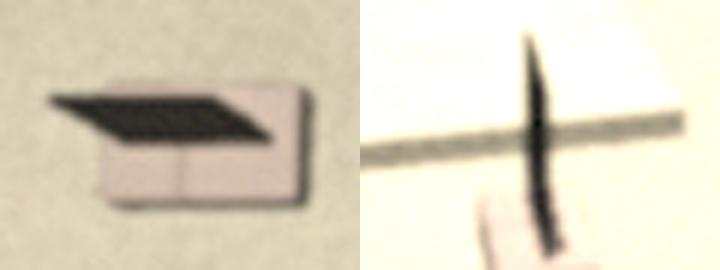

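c1/c2: the wide clip is the left one in the top view, with its bars running (168,205)-(270,165) and (218,325)-(333,280) in c1. c3 shows the tall card's top edge from (50,97) to (215,97). Now measuring.

```bash
python3 - <<'E'
from h import *
s=snap('top');S=snap('side')
c=lambda p,f,o:((p[0]+.5)/f-.5+o[0],(p[1]+.5)/f-.5+o[1])
def P(n,pts,f,o,z,s):
    W=np.array([ray(s,c(p,f,o),z) for p in pts]);print(n,np.round(W[:,:2],4).tolist(),'mean',np.round(W.mean(0),4),[round(float(np.linalg.norm(W[i]-W[i-1])),4) for i in range(len(W))]);return W
an=lambda a,b:np.degrees(np.arctan2(*(b-a)[:2][::-1]))
W=P('rail',[(88,270),(550,60),(625,212),(162,430)],8,(255,135),.012,s);print(an(W[1],W[0]),an(W[2],W[3]))
W=P('strip',[(130,335),(590,127)],8,(255,135),.037,s);print(an(W[1],W[0]))
W=P('bars',[(168,208),(270,168),(333,285),(222,328)],8,(255,135),.107,s);print(an(W[1],W[0]),an(W[2],W[3]))
W=P('barsS',[(111,82),(162,130),(263,95),(207,44)],6,(235,195),.107,S)
W=P('edge',[(50,97),(215,97)],6,(105,155),.135,s);print(an(W[1],W[0]))
W=P('foot',[(103,80),(300,85),(300,203),(103,200)],6,(105,155),.03,s);print(an(W[1],W[0]))
W=P('cardbase',[(125,142),(270,142)],6,(105,155),.03,s)
W=P('edgeS',[(528,35)],6,(145,112),.135,S)
E
```

```text
rail [[0.5659, -0.0841], [0.6496, -0.2616], [0.5898, -0.2888], [0.5043, -0.1123]] mean [ 0.5774 -0.1867  0.012 ] [0.0677, 0.1962, 0.0658, 0.1962]
115.26235083586019 115.84270952976028
strip [[0.5358, -0.0993], [0.6165, -0.2717]] mean [ 0.5762 -0.1855  0.037 ] [0.1904, 0.1904]
115.0652603566241
bars [[0.5677, -0.1103], [0.5824, -0.1462], [0.5404, -0.168], [0.5248, -0.1291]] mean [ 0.5539 -0.1384  0.107 ] [0.0468, 0.0388, 0.0473, 0.0419]
112.21738883176997 111.85587366717166
barsS [[0.5255, -0.1322], [0.5404, -0.1654], [0.5843, -0.1492], [0.5687, -0.1125]] mean [ 0.5547 -0.1398  0.107 ] [0.0474, 0.0364, 0.0467, 0.0399]
edge [[0.5297, 0.3369], [0.5302, 0.2612]] mean [0.53   0.2991 0.135 ] [0.0757, 0.0757]
90.36560949660793
foot [[0.5604, 0.3502], [0.5585, 0.2506], [0.4985, 0.2475], [0.4993, 0.3461]] mean [0.5292 0.2986 0.03  ] [0.0613, 0.0996, 0.0601, 0.0986]
88.88238552329733
cardbase [[0.5288, 0.337], [0.5293, 0.2642]] mean [0.529  0.3006 0.03  ] [0.0729, 0.0729]
edgeS [[0.5302, 0.3332]] mean [0.5302 0.3332 0.135 ] [0.0]
```

```bash
cat >> h.py <<'E'
from scipy.spatial.transform import Rotation as Ro
def go(p,yaw):
    """shift and turn shares from here to TCP p, tool y at yaw deg, tool down"""
    st=env.get_state();R=Ro.from_quat(st['ee_rot']);a=np.radians(yaw)
    y=np.array([np.cos(a),np.sin(a),0]);z=np.array([0,0,-1.]);T=Ro.from_matrix(np.c_[np.cross(y,z),y,z])
    print('t',round(float(st['t']),2),'tcp',np.round(st['tcp_pos'],4),'shift',np.round(R.inv().apply(np.array(p)-st['tcp_pos'])/.12,3),'turn',np.round((R.inv()*T).as_rotvec()/(np.pi/2),3),'open',st['opening'])
E
python3 -c "
from h import *
go([.555,-.1395,.2],25.2)"
```

```text
t 0.2 tcp [ 0.1688 -0.6015  0.2308] shift [ 4.139 -2.836  0.259] turn [-1.000e-03 -1.000e-03 -1.106e+00] open 0.08537552259254265
```

Request:
{"op": "step_arm", "data": {"series": [[1,0.25,-0.17,0,0,0,0],[1,0.5,-0.35,0,0,0,0],[1,0.75,-0.52,0,0,0,0],[1,1,-0.7,0,0,0,0],[1,1,-0.7,0,0,0,0]], "newtons": 40}}

```text
t: 0.62
tcp_pos: [0.2681, -0.4819, 0.2317]
ee_rot: [0.99, 0.141, 0.002, -0.001]
wrist_force: [1.3, 0.2, -0.0]
opening: 0.0852
gripper_force: 0.0
```

Request:
{"op": "step_arm", "data": {"series": [[1,0.25,-0.17,0,0,0,0],[1,0.5,-0.35,0,0,0,0],[1,0.75,-0.52,0,0,0,0],[1,1,-0.7,0,0,0,0],[1,1,-0.7,0,0,0,0]]}}

```text
t: 1.03
tcp_pos: [0.3601, -0.3684, 0.2317]
ee_rot: [0.99, 0.142, 0.002, -0.001]
wrist_force: [0.7, -0.4, 0.2]
opening: 0.0853
gripper_force: 0.0
```

Request:
{"op": "step_arm", "data": {"series": [[1,0.25,-0.17,0,0,0,0],[1,0.5,-0.35,0,0,0,0],[1,0.75,-0.52,0,0,0,0],[1,1,-0.7,0,0,0,0],[1,1,-0.7,0,0,0,0]]}}

```text
t: 1.45
tcp_pos: [0.4524, -0.2546, 0.2317]
ee_rot: [0.99, 0.142, 0.002, -0.002]
wrist_force: [-0.7, 0.6, -0.3]
opening: 0.0854
gripper_force: 0.0
```

Request:
{"op": "step_arm", "data": {"series": [[1,0.25,-0.17,0,0,0,-0.07],[1,0.5,-0.35,0,0,0,-0.14],[1,0.75,-0.52,0,0,0,-0.21],[1,1,-0.7,0,0,0,-0.28],[1,1,-0.7,0,0,0,-0.35],[1,1,-0.7,0,0,0,-0.42],[1,1,-0.7,0,0,0,-0.5],[1,1,-0.7,0,0,0,-0.5]]}}

```text
t: 2.12
tcp_pos: [0.5402, -0.1489, 0.2309]
ee_rot: [0.862, 0.508, -0.0, -0.0]
wrist_force: [-0.0, -0.1, -0.8]
opening: 0.0852
gripper_force: 0.0
```

```bash
python3 -c "
from h import *
go([.555,-.1395,.2],25.2)"
```

```text
t 2.12 tcp [ 0.5402 -0.1489  0.2309] shift [0.128 0.071 0.258] turn [-0.    -0.    -0.602] open 0.08523904436307465
```

Request:
{"op": "step_arm", "data": {"series": [[1,0.13,0.07,0.1,0,0,-0.07],[1,0.13,0.07,0.2,0,0,-0.14],[1,0.13,0.07,0.26,0,0,-0.21],[1,0.13,0.07,0.26,0,0,-0.28],[1,0.13,0.07,0.26,0,0,-0.35],[1,0.13,0.07,0.26,0,0,-0.42],[1,0.13,0.07,0.26,0,0,-0.5],[1,0.13,0.07,0.26,0,0,-0.56],[1,0.13,0.07,0.26,0,0,-0.6],[1,0.13,0.07,0.26,0,0,-0.6]]}}

```text
t: 2.95
tcp_pos: [0.555, -0.1398, 0.1998]
ee_rot: [0.54, 0.841, -0.0, -0.0]
wrist_force: [-0.5, -0.0, -0.6]
opening: 0.0853
gripper_force: 0.0
```

```bash
python3 -c "
from h import *
go([.555,-.1395,.087],25.2)
b=snap('side')
p=proj(b,[.555,-.1395,.15]);print(p)
i=b['pixels'][120:280,170:360]
cv2.imwrite('pics/d1.png',cv2.resize(np.clip(i*1.6,0,255).astype('uint8'),None,fx=3.5,fy=3.5,interpolation=cv2.INTER_CUBIC))"
```

```text
t 2.95 tcp [ 0.555  -0.1398  0.1998] shift [0.001 0.002 0.94 ] turn [-0.    -0.    -0.007] open 0.08529790623824209
[266.21021535 194.48452625]
```

View pics/d1.png

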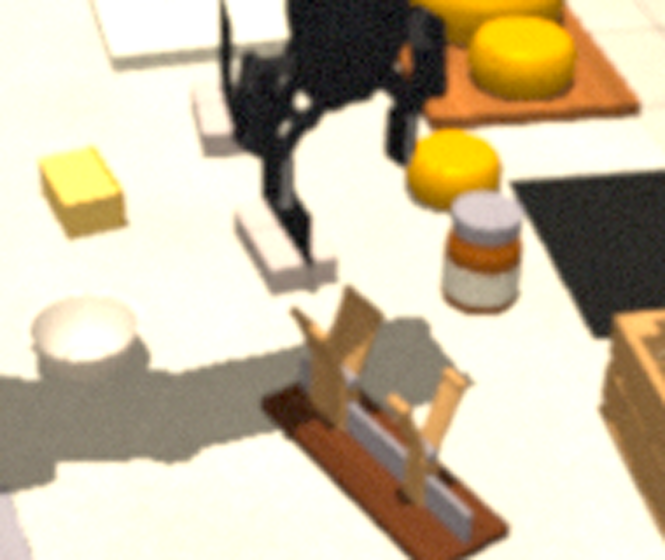

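The open gripper stands above the clip, with its fingers at about (290,230) and (400,150) in the crop, straddling the bars at (335,310). Descending and then squeezing.

Request:
{"op": "step_arm", "data": {"series": [[1,0,0,0.2,0,0,0],[1,0,0,0.4,0,0,0],[1,0,0,0.6,0,0,0],[1,0,0,0.75,0,0,0],[1,0,0,0.87,0,0,0],[1,0,0,0.96,0,0,0],[1,0,0,0.96,0,0,0],[1,0,0,0.96,0,0,0]]}}

```text
t: 3.67
tcp_pos: [0.5552, -0.139, 0.0849]
ee_rot: [0.54, 0.841, -0.0, -0.0]
wrist_force: [0.5, 0.1, 0.8]
opening: 0.0852
gripper_force: 0.0
```

Request:
{"op": "step_arm", "data": {"series": [[0.6,0,0,0,0,0,0],[0.5,0,0,0,0,0,0],[0.4,0,0,0,0,0,0],[0.3,0,0,0,0,0,0],[0.2,0,0,0,0,0,0],[0.1,0,0,0,0,0,0],[0,0,0,0,0,0,0],[0,0,0,0,0,0,0],[0,0,0,0,0,0,0],[0,0,0,0,0,0,0]]}}

```text
t: 4.5
tcp_pos: [0.5569, -0.1391, 0.0873]
ee_rot: [0.54, 0.842, 0.001, 0.002]
wrist_force: [-0.8, -0.4, 12.6]
opening: 0.0272
gripper_force: 38.5
```

```bash
python3 -c "
from h import *
go([.555,-.1395,.26],25.2)
st=env.get_state();print(st['gripper_force'],st['wrist_force'])
b=snap('side')
i=b['pixels'][160:280,200:340]
cv2.imwrite('pics/d2.png',cv2.resize(np.clip(i*1.8,0,255).astype('uint8'),None,fx=5,fy=5,interpolation=cv2.INTER_CUBIC))"
```

```text
t 4.5 tcp [ 0.5569 -0.1391  0.0873] shift [-1.000e-03 -1.100e-02 -1.439e+00] turn [ 0.002  0.002 -0.006] open 0.027172382117971277
38.47667455673218 [-0.81849307 -0.41580627 12.59542136]
```

View pics/d2.png

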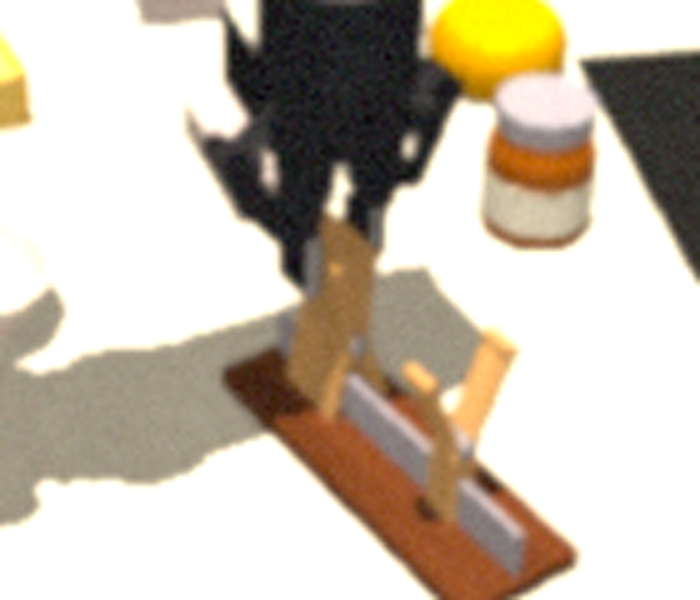

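The clip is squeezed: bars together near (345,230), jaws spread astride the strip. Opening 27 mm. Lifting straight up.

Request:
{"op": "step_arm", "data": {"series": [[0,0,0,-0.05,0,0,0],[0,0,0,-0.12,0,0,0],[0,0,0,-0.22,0,0,0],[0,0,0,-0.35,0,0,0],[0,0,0,-0.5,0,0,0],[0,0,0,-0.65,0,0,0],[0,0,0,-0.8,0,0,0],[0,0,0,-0.92,0,0,0],[0,0,0,-1,0,0,0],[0,0,0,-1,0,0,0]]}}

```text
t: 5.38
tcp_pos: [0.5562, -0.1388, 0.2075]
ee_rot: [0.54, 0.842, 0.001, 0.002]
wrist_force: [-0.4, 0.7, -0.3]
opening: 0.0271
gripper_force: 39.6
```

Request:
{"op": "step_arm", "data": {"series": [[0,0,0,-0.12,0,0,0],[0,0,0,-0.25,0,0,0],[0,0,0,-0.4,0,0,0],[0,0,0,-0.5,0,0,0],[0,0,0,-0.5,0,0,0],[0,0,0,-0.5,0,0,0]]}}

```text
t: 5.88
tcp_pos: [0.5551, -0.139, 0.2645]
ee_rot: [0.54, 0.842, -0.0, 0.0]
wrist_force: [-0.5, -0.0, -1.2]
opening: 0.0272
gripper_force: 39.5
```

```bash
python3 -c "
from h import *
go([.5295,.299,.265],0)
st=env.get_state();print(st['gripper_force'],st['wrist_force'])
b=snap('side')
x,y,_=st['tcp_pos'];p=proj(b,[x,y,.22]).astype(int);print(p,proj(b,[x,y,.2]))
i=b['pixels'][p[1]-45:p[1]+45,p[0]-50:p[0]+50]
cv2.imwrite('pics/d3.png',cv2.resize(np.clip(i*1.8,0,255).astype('uint8'),None,fx=6,fy=6,interpolation=cv2.INTER_CUBIC))"
```

```text
t 5.88 tcp [ 0.5551 -0.139   0.2645] shift [ 3.405  1.33  -0.005] turn [-0.     0.     0.274] open 0.027156598977886758
39.54479098320007 [-0.51051557 -0.03699189 -1.2105106 ]
[267 168] [266.89924353 176.42997877]
```

View pics/d3.png

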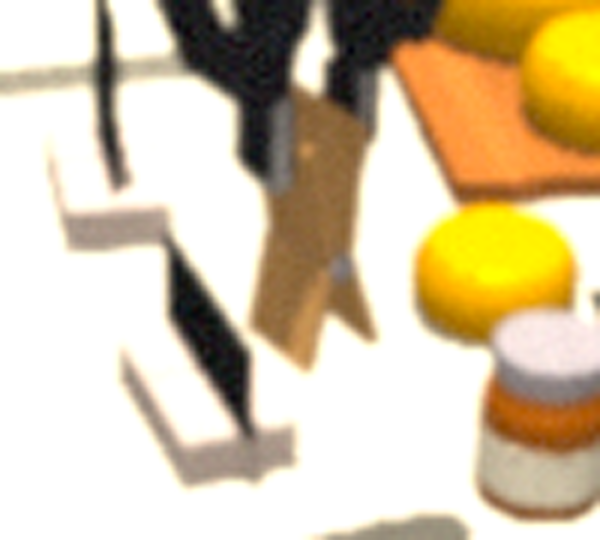

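Clip lifted clear and held open: near jaw tip edge (250,325)-(308,370), far tip (375,342), hinge end (342,267) in the crop. Working out its pose relative to the tool.

```bash
python3 - <<'E'
from h import *
from scipy.optimize import least_squares as L
b=snap('side');st=env.get_state();R=Ro.from_euler('z',25.2,degrees=True)
px=lambda u:np.array([(u[0]+.5)/6-.5+217,(u[1]+.5)/6-.5+123])
m={ (-18,-20,.5):(308,371),(-18,20,.5):(252,326),(-13,-20,0):(325,353) if 0 else None,(18,-20,.5):(377,343),(0,-20,42.5):(342,267),(-10.7,-20,93.7):(363,130) if 0 else None}
m={k:v for k,v in m.items() if v}
def f(q):
    r=[]
    for k,v in m.items():
        k=np.array(k)-[0,0,42.5]
        X=st['tcp_pos']*[1,1,0]+R.apply(Ro.from_euler('y',q[3]).apply(k/1000.)+[q[0],q[1],0])+[0,0,q[2]]
        r+=list(proj(b,X)-px(v))
    return r
s=L(lambda q:f([q[0],q[1],q[2],q[3]]),[0,0,.24,0],x_scale=[.01,.01,.01,.1]);print(np.round(s.x,4),np.round(s.fun,2))
s=L(lambda q:f([0,0,q[0],0]),[.24],x_scale=[.01]);print('hinge z',s.x,np.round(s.fun,2),st['tcp_pos'])
E
```

```text
[ 0.0449  0.0522  0.1923 -0.041 ] [-0.16 -0.05 -0.23 -0.03  0.11 -0.34  0.27  0.4 ]
hinge z [0.23702928] [-2.59  0.46 -3.47 -0.23 -1.19  0.23 -0.98 -0.69] [ 0.5545365  -0.13914668  0.26351754]
```

```bash
cat > fit.py <<'E'
from h import *
from scipy.optimize import least_squares as L
b=snap('side');st=env.get_state();R=Ro.from_euler('z',25.2,degrees=True)
px=lambda u:np.array([(u[0]+.5)/6-.5+217,(u[1]+.5)/6-.5+123])
m={(-18,-20,.5):(308,371),(-18,20,.5):(252,326),(18,-20,.5):(377,343),(0,-20,42.5):(342,267)}
def f(q):
    r=[]
    for k,v in m.items():
        k=np.array(k)-[0,0,42.5]
        X=st['tcp_pos']*[1,1,0]+R.apply(Ro.from_euler('y',q[3]).apply(k/1000.)+[q[0],q[1],0])+[0,0,q[2]]
        r+=list(proj(b,X)-px(v))
    return r
for nm,g in {'y,z':lambda q:[0,q[0],q[1],0],'x,z':lambda q:[q[0],0,q[1],0],'y,z,tilt':lambda q:[0,q[0],q[1],q[2]],'x,z,tilt':lambda q:[q[0],0,q[1],q[2]]}.items():
    s=L(lambda q:f(g(q)),[0,.237,0],x_scale=[.01,.01,.1]);print(nm,np.round(s.x,4),np.round(s.fun,2))
# check of the side camera on the fixed rail strip / pad edges
t=snap('top');hsv=cv2.cvtColor(t['pixels'],cv2.COLOR_BGR2HSV)
M=cv2.inRange(hsv,(8,70,60),(25,200,255));c=proj(t,[st['tcp_pos'][0],st['tcp_pos'][1],.22]).astype(int)
print(c,[(cv2.contourArea(k),cv2.boundingRect(k)) for k in cv2.findContours(M,0,2)[0] if np.linalg.norm(k[0][0]-c)<40])
E
python3 fit.py
```

```text
y,z [-0.0074  0.2408  0.    ] [-0.6   0.61 -1.62 -0.15  0.86  0.34  1.1  -0.7 ]
x,z [0.0059 0.2347 0.    ] [-0.49  0.5  -1.39 -0.15  0.81  0.3   1.12 -0.56]
y,z,tilt [-0.0041  0.2383 -0.0819] [-0.25  0.83 -1.22  0.12  1.14 -0.48  0.15 -0.4 ]
x,z,tilt [ 0.0037  0.2349 -0.0698] [-0.23  0.73 -1.12  0.08  1.08 -0.38  0.32 -0.37]
[289 155] [(0.0, (324, 172, 1, 2)), (185.0, (280, 167, 21, 19)), (0.0, (321, 166, 1, 1)), (0.0, (327, 165, 1, 1)), (0.0, (327, 163, 1, 1)), (0.0, (327, 159, 1, 1)), (0.0, (326, 156, 1, 2)), (0.0, (327, 154, 1, 1)), (0.0, (317, 154, 1, 1)), (0.0, (325, 153, 1, 1)), (0.0, (321, 152, 1, 1)), (0.0, (325, 149, 2, 3)), (124.5, (277, 148, 18, 24)), (0.0, (328, 147, 1, 1)), (0.5, (323, 146, 2, 3)), (0.0, (319, 145, 1, 1)), (0.0, (325, 144, 1, 1)), (0.0, (321, 143, 3, 2)), (0.0, (317, 141, 1, 1)), (0.0, (313, 141, 1, 1)), (0.5, (322, 138, 3, 3)), (0.0, (318, 138, 1, 1)), (0.0, (321, 136, 1, 1)), (0.0, (310, 135, 1, 1)), (0.0, (315, 134, 1, 1)), (0.0, (318, 133, 2, 2)), (0.0, (312, 133, 1, 1)), (0.0, (293, 133, 1, 1)), (0.0, (321, 132, 1, 1)), (0.0, (318, 131, 1, 1)), (0.0, (294, 131, 1, 1)), (0.0, (318, 129, 2, 1)), (0.0, (293, 128, 1, 1)), (0.0, (311, 126, 1, 1)), (0.0, (292, 126, 1, 1)), (0.0, (313, 125, 1, 2)), (0.0, (297, 124, 1, 2)), (0.0, (310, 122, 1, 1)), (0.0, (291, 120, 1, 2)), (0.0, (300, 118, 1, 1))]
```

Request:
{"op": "step_arm", "data": {"series": [[0,0.1,0.04,0,0,0,0],[0,0.25,0.1,0,0,0,0],[0,0.45,0.18,0,0,0,0],[0,0.65,0.26,0,0,0,0],[0,0.85,0.34,0,0,0,0],[0,1,0.4,0,0,0,0]]}}

```text
t: 6.58
tcp_pos: [0.5479, -0.0062, 0.2648]
ee_rot: [0.539, 0.843, 0.0, -0.0]
wrist_force: [-0.2, 0.7, -0.3]
opening: 0.0269
gripper_force: 39.5
```

Request:
{"op": "step_arm", "data": {"series": [[0,0.2,0.08,0,0,0,0],[0,0.4,0.16,0,0,0,0],[0,0.6,0.24,0,0,0,0],[0,0.8,0.32,0,0,0,0],[0,1,0.4,0,0,0,0]]}}

```text
t: 7.0
tcp_pos: [0.5413, 0.1214, 0.2646]
ee_rot: [0.539, 0.842, -0.0, -0.0]
wrist_force: [0.7, -0.1, 0.1]
opening: 0.0271
gripper_force: 39.5
```

Request:
{"op": "step_arm", "data": {"series": [[0,0.2,0.08,0,0,0,0.04],[0,0.4,0.16,0,0,0,0.1],[0,0.6,0.24,0,0,0,0.16],[0,0.8,0.32,0,0,0,0.22],[0,0.92,0.37,0,0,0,0.27],[0,1,0.4,0,0,0,0.27],[0,1,0.4,0,0,0,0.27]]}}

```text
t: 7.58
tcp_pos: [0.5341, 0.2517, 0.2647]
ee_rot: [0.702, 0.712, 0.0, -0.001]
wrist_force: [-0.2, 0.3, 0.0]
opening: 0.0268
gripper_force: 39.5
```

```bash
python3 -c "
from h import *
go([.5295,.299,.222],0)"
```

```text
t 7.58 tcp [0.5341 0.2517 0.2647] shift [ 0.395 -0.033  0.357] turn [-0.    -0.001  0.009] open 0.02682257051298905
```

Request:
{"op": "step_arm", "data": {"series": [[0,0.15,-0.01,0,0,0,0],[0,0.3,-0.02,0,0,0,0.01],[0,0.4,-0.03,0,0,0,0.01],[0,0.4,-0.03,0.1,0,0,0.01],[0,0.4,-0.03,0.2,0,0,0.01],[0,0.4,-0.03,0.3,0,0,0.01],[0,0.4,-0.03,0.36,0,0,0.01],[0,0.4,-0.03,0.36,0,0,0.01],[0,0.4,-0.03,0.36,0,0,0.01]]}}

```text
t: 8.33
tcp_pos: [0.5319, 0.2956, 0.2216]
ee_rot: [0.71, 0.704, -0.0, -0.0]
wrist_force: [1.1, 0.4, -0.6]
opening: 0.027
gripper_force: 39.5
```

```bash
python3 -c "
from h import *
go([.5295,.299,.184],0)
F=[snap('side')['pixels'].astype(float) for _ in range(4)];b=snap('side');I=sum(F)/4;np.save('I.npy',I)
p=proj(b,[.5295,.299,.15]).astype(int);print(p)
for X in([.5295,.2615,.135],[.5295,.299,.135],[.5295,.3365,.135],[.5295,.2615,.03]):print(X,proj(b,X))
i=I[p[1]-40:p[1]+40,p[0]-40:p[0]+40]
cv2.imwrite('pics/d4.png',cv2.resize(np.clip(i*1.6,0,255).astype('uint8'),None,fx=7.4,fy=7.4,interpolation=cv2.INTER_CUBIC))"
```

```text
t 8.33 tcp [0.5319 0.2956 0.2216] shift [ 0.028 -0.02   0.313] turn [-0.     0.    -0.006] open 0.027024812791801037
[233 117]
[0.5295, 0.2615, 0.135] [234.93444605 126.72594216]
[0.5295, 0.299, 0.135] [233.55874522 121.75683148]
[0.5295, 0.3365, 0.135] [232.24744793 117.02035011]
[0.5295, 0.2615, 0.03] [235.392474  155.3552898]
```

View pics/d4.png

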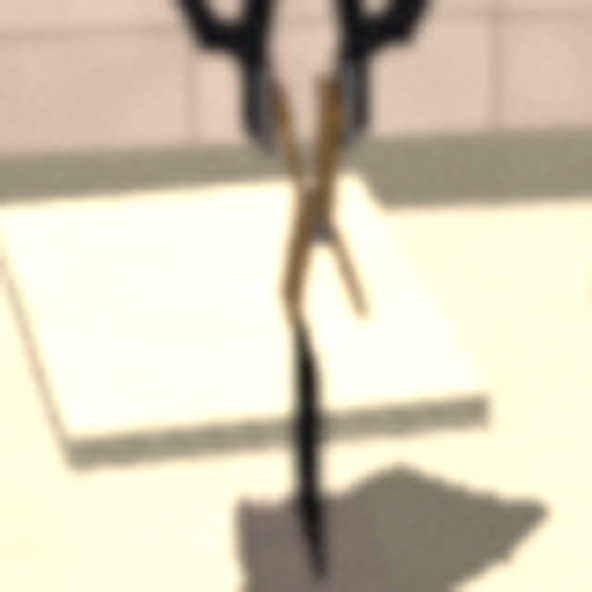

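The open clip hangs above the card: near jaw tip about (290,303), far tip (363,317), hinge (320,232), bars (278,90)/(325,80). It appears to lean, tips towards +x. I'll quantify this with row-by-row brown runs.

```bash
python3 - <<'E'
from h import *
I=np.load('I.npy').clip(0,255).astype('uint8');b=snap('side');st=env.get_state();print(st['tcp_pos'])
hsv=cv2.cvtColor(I,cv2.COLOR_BGR2HSV)
for r in range(86,122):
    print(r,[(c,*(int(v) for v in hsv[r,c])) for c in range(226,246) if hsv[r,c,1]>75 and hsv[r,c,2]<140 and hsv[r,c,2]>45 ] and ' '.join(f'{c}:{hsv[r,c,1]}/{hsv[r,c,2]}' for c in range(228,244)))
x,y,z=st['tcp_pos']
for n,k in {'hinge':(0,-20,0),'tipa_out_near':(-18,-20,-42),'tipa_out_far':(-18,20,-42),'tipb_out_near':(18,-20,-42),'bar_a_near':(-10.7,-20,51),'bar_b_near':(10.7,-20,51)}.items():
    print(n,np.round(proj(b,np.array([x,y,z-.028])+np.array(k)/1000),2))
E
```

```text
[0.53196435 0.29637746 0.22227966]
86 []
87 []
88 228:25/51 229:52/59 230:71/83 231:60/111 232:52/128 233:50/133 234:52/132 235:64/115 236:90/91 237:112/73 238:91/56 239:25/52 240:15/52 241:17/44 242:40/63 243:46/110
89 228:25/52 229:55/56 230:91/73 231:72/99 232:56/122 233:48/133 234:53/131 235:61/113 236:93/90 237:128/72 238:109/56 239:34/53 240:20/51 241:24/42 242:39/65 243:48/111
90 228:20/51 229:57/58 230:103/67 231:83/92 232:58/119 233:50/132 234:50/132 235:60/115 236:92/91 237:131/72 238:121/59 239:48/58 240:32/55 241:12/42 242:40/64 243:48/111
91 228:25/51 229:59/56 230:113/68 231:95/86 232:63/114 233:51/131 234:50/132 235:63/117 236:92/91 237:138/74 238:129/67 239:69/63 240:32/55 241:19/41 242:43/65 243:48/111
92 228:20/50 229:49/57 230:108/66 231:108/80 232:71/108 233:53/129 234:54/132 235:63/118 236:92/91 237:132/77 238:126/73 239:77/66 240:40/57 241:35/44 242:44/64 243:48/111
93 228:25/51 229:40/58 230:105/68 231:111/83 232:79/106 233:56/127 234:52/132 235:64/116 236:95/89 237:139/75 238:133/71 239:75/65 240:41/56 241:28/46 242:41/69 243:50/113
94 228:20/50 229:47/60 230:
[... 4205 characters left out ...]
/192 229:51/190 230:54/175 231:66/135 232:96/101 233:78/117 234:58/162 235:51/185 236:50/192 237:51/191 238:50/190 239:52/183 240:59/156 241:75/130 242:63/145 243:54/174
119 228:49/191 229:51/190 230:53/183 231:60/145 232:87/105 233:76/107 234:57/156 235:52/185 236:50/192 237:49/192 238:49/191 239:51/189 240:56/173 241:64/148 242:64/152 243:52/175
120 228:52/191 229:51/190 230:50/183 231:59/156 232:78/111 233:77/93 234:53/136 235:51/175 236:51/191 237:50/192 238:50/193 239:50/193 240:51/186 241:54/174 242:56/174 243:54/185
121 []
hinge [234.87 107.38]
tipa_out_near [229.47 120.05]
tipa_out_far [228.14 114.93]
tipb_out_near [240.64 119.42]
bar_a_near [231.15  91.88]
bar_b_near [238.09  91.55]
```

Measured against an upright model, the bars sit about 0.65 px left and the tips about 1.7 px right: the clip leans by about 0.08 rad, tips towards +x. I'll correct this by tilting the tool +4.5° about its x while still above the card, then remeasure.

Request:
{"op": "step_arm", "data": {"series": [[0,0.01,-0.01,0,0.01,0,0],[0,0.02,-0.02,0,0.02,0,0],[0,0.025,-0.033,0,0.035,0,-0.005],[0,0.025,-0.033,0,0.05,0,-0.005],[0,0.025,-0.033,0,0.05,0,-0.005],[0,0.025,-0.033,0,0.05,0,-0.005],[0,0.025,-0.033,0,0.05,0,-0.005]]}}

```text
t: 9.22
tcp_pos: [0.5278, 0.2994, 0.2215]
ee_rot: [0.707, 0.706, -0.028, -0.028]
wrist_force: [-0.6, 0.3, -0.2]
opening: 0.0273
gripper_force: 39.5
```

```bash
cat > chk.py <<'E'
from h import *
F=[snap('side')for _ in range(6)];b=F[0];I=sum(f['pixels'].astype(float) for f in F)/6
st=env.get_state();print(np.round(st['tcp_pos'],4),np.degrees(Ro.from_quat(st['ee_rot']).as_matrix()[:,2]).round(2),st['opening'])
hsv=cv2.cvtColor(I.astype(np.uint8),cv2.COLOR_BGR2HSV).astype(int)
for r in range(87,136,2):
    s=np.clip(hsv[r,225:248,1]-70,0,None)*(hsv[r,225:248,2]>58);runs=[];c=0
    n,lab=cv2.connectedComponents((s>0).astype('uint8')[None])
    for k in range(1,n):
        j=np.where(lab[0]==k)[0];runs.append((round(225+float((j*s[j]).sum()/s[j].sum()),1),len(j)))
    d=np.clip(100-hsv[r,225:248,2],0,None)*(hsv[r,225:248,1]<70);dk=round(225+float((np.arange(23)*d).sum()/max(d.sum(),1)),1) if d.sum()>60 else None
    print(r,'brown',runs,'dark',dk)
x,y,z=st['tcp_pos'];o=np.array([x+.0017,y,z-.028])
for n,k in {'hinge':(0,-20,0),'tipa_near':(-15.5,-20,-42),'tipa_far':(-15.5,20,-42),'tipb_near':(15.5,-20,-42),'bar_a_near':(-10.7,-20,51),'bar_b_near':(10.7,-20,51)}.items():
    print(n,np.round(proj(b,o+np.array(k)/1000),2))
np.save('I.npy',I)
E
python3 chk.py
```

```text
[0.5277 0.2993 0.2218] [-4.480e+00  2.000e-02 -5.712e+01] 0.027227325061262856
87 brown [(236.0, 1)] dark 232.9
89 brown [(229.2, 2), (235.6, 2)] dark 232.6
91 brown [(229.4, 2), (236.1, 4)] dark 231.7
93 brown [(229.6, 3), (236.2, 4)] dark 232.0
95 brown [(229.9, 3), (235.8, 4)] dark 234.2
97 brown [(233.7, 9)] dark 236.5
99 brown [(233.6, 8)] dark None
101 brown [(233.5, 6)] dark None
103 brown [(233.2, 5)] dark None
105 brown [(232.6, 6)] dark None
107 brown [(231.2, 4)] dark None
109 brown [(230.8, 3)] dark None
111 brown [(230.1, 3), (236.0, 1)] dark None
113 brown [(229.7, 4), (237.0, 1)] dark None
115 brown [(229.1, 3), (237.0, 1)] dark None
117 brown [(229.2, 3), (238.0, 1)] dark None
119 brown [(229.0, 1)] dark None
121 brown [] dark None
123 brown [] dark None
125 brown [] dark 233.7
127 brown [] dark 234.0
129 brown [] dark 234.0
131 brown [] dark 234.1
133 brown [] dark 234.5
135 brown [] dark 234.1
hinge [233.95 107.19]
tipa_near [229.35 119.79]
tipa_far [228.03 114.69]
tipb_near [238.96 119.25]
bar_a_near [230.22  91.71]
bar_b_near [237.15  91.38]
```

Request:
{"op": "step_arm", "data": {"series": [[0,0,-0.003,0,0.006,0,0],[0,0,-0.003,0,0.012,0,0],[0,0,-0.003,0,0.012,0,0],[0,0,-0.003,0,0.012,0,0]]}}

```text
t: 9.85
tcp_pos: [0.5277, 0.2992, 0.2216]
ee_rot: [0.707, 0.706, -0.034, -0.035]
wrist_force: [-0.8, -0.5, -0.5]
opening: 0.0268
gripper_force: 39.5
```

Request:
{"op": "step_arm", "data": {"series": [[0,0,0.003,0.04,0,0,0],[0,0,0.007,0.08,0,0,0],[0,0,0.011,0.12,0,0,0],[0,0,0.015,0.16,0,0,0],[0,0,0.019,0.2,0,0,0],[0,0,0.022,0.24,0,0,0],[0,0,0.026,0.28,0,0,0],[0,0,0.029,0.31,0,0,0],[0,0,0.029,0.31,0,0,0],[0,0,0.029,0.31,0,0,0]]}}

```text
t: 10.68
tcp_pos: [0.5273, 0.2993, 0.1842]
ee_rot: [0.707, 0.706, -0.034, -0.035]
wrist_force: [-0.0, 1.1, -1.3]
opening: 0.0273
gripper_force: 39.5
```

```bash
python3 chk.py | sed -n '1p;8,26p;27,40p'; python3 -c "
from h import *
I=np.load('I.npy');i=I[82:162,193:273]
cv2.imwrite('pics/d5.png',cv2.resize(np.clip(i*1.6,0,255).astype('uint8'),None,fx=7.4,fy=7.4,interpolation=cv2.INTER_CUBIC))"
```

```text
[0.5274 0.2994 0.1846] [-5.550e+00  4.000e-02 -5.703e+01] 0.026650850348756517
99 brown [(235.6, 2)] dark 233.5
101 brown [(229.7, 2), (235.8, 2)] dark 233.9
103 brown [(229.7, 3), (236.5, 4)] dark 232.9
105 brown [(229.7, 3), (236.3, 4)] dark 232.1
107 brown [(230.3, 3), (235.9, 3)] dark None
109 brown [(231.0, 1), (235.1, 3)] dark None
111 brown [(231.0, 1), (234.7, 4)] dark None
113 brown [(233.4, 6)] dark None
115 brown [(232.8, 6)] dark None
117 brown [(232.0, 6)] dark None
119 brown [(230.9, 3)] dark 233.5
121 brown [(230.8, 4), (235.1, 2)] dark None
123 brown [(230.2, 5), (235.4, 2)] dark None
125 brown [(229.1, 3), (236.1, 2)] dark 233.6
127 brown [(228.9, 3), (236.4, 2)] dark 233.7
129 brown [(228.7, 2), (237.6, 2)] dark 234.0
131 brown [] dark 234.1
133 brown [] dark 234.5
135 brown [] dark 234.1
hinge [234.04 118.14]
tipa_near [229.52 130.35]
tipa_far [228.22 125.06]
tipb_near [238.96 129.78]
bar_a_near [230.38 103.21]
bar_b_near [237.18 102.86]
```

View pics/d5.png

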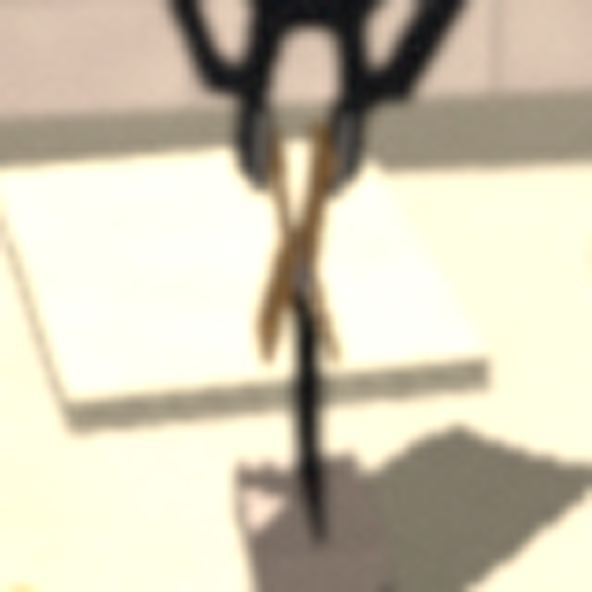

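The open jaws straddle the card's top, with tips at (268,355) and (333,355), the card between at (303,330), and the clip upright. Card columns are unchanged and wrist force is about zero, so nothing is touching. Handing in.

```bash
python3 -c "
from h import *
print(env.job_done())"
```

```text
the job is handed in; nothing more can be done
None
```

I handed the job in at about 11 s with the wide clip held squeezed open and still over the middle of the tall card's top edge. By the camera it is upright and centred, with its jaw tips about 21 mm below the edge and nothing touching; the hand-in returned no verdict.

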